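# Clamp the coverslip in the imaging chamber

### The arm

A 6-joint arm with a two-finger parallel gripper is mounted at the origin on a cart in front of the work surface, level with it; the furniture and walls round the work are solid. World frame = base frame: x ahead of the robot, y to its left, z up, the work surface at z = 0. Lengths are in mm, angles in rad, forces in N, time in s.
With the tool pointing down it reaches from about 350 to 975 mm from the base axis. Payload 4.9 kg.
Tool frame: the origin (TCP) lies between the finger pads; the fingertips stand 14 mm ahead of it and the grasp point (between the pads) lies 5 mm behind it (finger_overhang is the distance from the TCP to the fingertips, in mm); z points along the fingers, y is the line along which they close (so a half turn about z gives the same grasp; the last joint's range is limited). The gripper opens to 85 mm and grips with 20 to 120 N. Pads are 22 mm wide; open, the fingers measure 114 mm over their backs; the gripper's body (76 mm by 85 mm) begins 54 mm behind the grasp point. The pads swing forward as they close: fully open they stand 13 mm farther back than shut.
Start: joints at [1.198, 0.053, 1.613, -0, 1.476, -0.119], TCP at [156.918, 604.961, 217.404] pointing down, gripper open.
Joint ranges: [-3.01, 3.01], [-1.01, 2.22], [0.06, 2.58], [-1.02, 4.17], [0.09, 2.62], [-3.14, 3.14]. Speed limits (rad/s): [2.57, 2.57, 3.14, 3.14, 3.14, 3.14].

### API

Orientations are given as a unit quaternion [x, y, z, w].
In Python, from workcell import * gives the robot as it stands. The module is installed in compiled form; this text tells all that it offers.
- The arm moves only by the shell command python3 -m creep 'ROWS' [FORCE]. ROWS is JSON, a list of rows, each a list of 3 entries, a list of its own where there are three numbers: the shift along the tool's x, y, z each as a share of 0.2 m, from -1 to 1, then the turn, a rotation vector about the tool's x, y, z each as a share of 180 degrees, from -1 to 1, then the opening, from 0 (shut) to 1 (fully open). A call has 1 to 20 rows; each row is the pose to reach, as a shift and turn from the pose commanded when the call began, along the tool's axes at that moment, turning the shorter way round; what a row does not reach only later rows make up. A row lasts 1/8 s, in which the tool goes at most 62.5 mm and 10.7 degrees, less where a joint would pass 70% of its speed; a pose out of reach is approached as far as the arm can. A call with a number of a shift or a turn outside -1 to 1 is refused whole. A call with a gripper value outside its range is refused whole. The fingers move at their own pace and stop on an object; FORCE is the grip in N (left out, the last holds). Time passes only in rows, so rows that repeat a pose let the fingers close. It gives the time, the measured TCP pose, the force, the opening and the grip force at its end, in the units of the state.
- get_state(): the state, without advancing time (a new reading comes with each control period).
- read_camera(name): name is "scene" or "top" or "wrist"; returns a dict with "color" (480x640x3 uint8, blue, green, red), "z_map" (480x640 float32, mm along the optical axis (not along the pixel's ray), 0 where there is no reading), "vfov" (degrees; the focal length in pixels is half the picture's height over the tangent of half this angle, whatever the lens; pixels are square), "cx", "cy" (the principal point, pixels), "origin" and "attitude" of the camera in the world. Camera axes: x right, y down, z forward; pixel columns grow to the right and rows downward; lengths in mm; the calibration is good to about 2 mm. A picture is of the moment at which its call begins.
- hand_in(): hands the job in; it is judged then, once.
Trained networks look in a picture, given as the dict that the camera call returned (one of the last four; its "shot" number tells which), for a name from the list of things; names that differ only in an ending like _2 or _b are one class to them, and where a whole thing is asked for, a point or a joint stands for the part that bears it (a point fixed in the world has none). Each returns a list of dicts, best first, with "score" (0 to 1); they miss things now and then, are a little off and sometimes report something else, mostly with a low value. They report only what shows in the picture. A call takes as long as a camera call. They do not tell look-alikes from the thing itself.
- outline_of(picture, label): "pixels" (480x640 bool, what is visible of it) and "bbox" ([left, top, right, bottom] in pixels, round what is visible of it).
- tip_of(picture, label): "uv" ([column, row] in pixels: a listed point, or the origin of a listed thing).
The state is a dict: "time_s": time; "q": joint angles; "qvel": joint speeds; "joint_efforts": joint torques, N m; "tool_pos": TCP position; "tool_rot": TCP orientation; "wrist_force": force on the tool from outside, world axes, zero at the start; "ft_torque": the same for the moment, N m; "opening": opening from 0.0 (shut) to 1.0 (fully open); "grip_force": force on a finger pad.
Only numpy, scipy, OpenCV 4.12 (cv2) and the standard library are available. Lean on these libraries where they do the work, as an engineer would, in place of code of your own. Each camera call takes 0.05 s, during which the arm holds its last target. There are 200 camera calls.

### The job

Clamp the coverslip in the live-cell imaging chamber: lift the aluminium clamp ring out of the blue drying rack, lay it flat on the bench with its orange gasket down, then take it again level by its collar and set it in the mouth of the chamber, where it rests on the three brass clips. Press it straight down with the white-footed seating tool, gently so that the glass does not crack, until the ring is fully home and all three clips have snapped over it. Stand the tool upright on the bench again, clear of the chamber, and leave everything else where it stands.

Things in the scene. Friction and masses are not known exactly. Their poses are not given: they have to be found in the camera images.
- clamp_ring: aluminium ring, 15 mm high, 26 mm hole. Origin: centre of the underside (orange gasket); z up: flange 46 mm wide at z 0-5, bevelled; knurled collar 38 mm wide at z 5-15. 45 g. Starts on edge in either rack slot, z along the rack's +x (leaning up to 8 degrees), axis 31 mm above the bench, top edge at 54. Pinch its 15 mm thickness; leaned 25 degrees, edge on the bench, it falls flat when let go
- rack: blue drying rack fixed to the bench, 104 (x) x 58 (y) mm, top 20 mm above the bench; two slots at x = -26 and +26 mm, 17 mm wide along x, 40 mm long along y, in which rings stand on edge. Origin: centre of its underside
- chamber: fixed steel cup, 72 mm wide, top 28.5 mm above the bench, on a black plate 80 x 80 x 9 mm; thin port tubes along y. Bore 49 mm wide, mouth bevelled to 57; its floor, the glass seat, is 16.5 mm below the top. Brass clips at 60, 180, 300 degrees from x. A ring just set in rests on them, underside 8.4 mm above the seat; home, its top is 1.5 mm below the cup's top. Origin: underside
- seat (a point): centre of the seat in the chamber, 12 mm above the bench; the underside of the ring comes to rest on it. Steel and clips are polished and slippery: a ring up to 3 mm off centre slides down the bevelled mouth when pushed lightly
- clip_1 (a joint): spring clip at 60 degrees: angle bent outward (rad), 0 closed, about 0.17 while the ring's flange passes. Together the clips resist with a peak of about 7 to 18 N in the first 3 mm of travel (more if pressed askew), then little; after 8 mm the ring stops hard on the seat. More than 45 N on the ring cracks the glass
- clip_2 (a joint): spring clip at 180 degrees, as clip_1
- clip_3 (a joint): spring clip at 300 degrees, as clip_1
- seating_tool: upright tool: white foot 38 mm wide, 14 mm high, with a flat shoulder; above it a dark round handle 25 mm wide up to 80 mm. Origin: centre of the foot's flat underside, z up along the handle. 0.12 kg. The foot goes into the chamber's mouth with 5 mm to spare all round. Fingertips that stand on its shoulder keep it square while pressing
- spacer_ring: plain white plastic ring, 46 mm wide, 15 mm thick, on edge in the other slot of the rack: not needed, leave it. Origin: centre of one flat face, z along its axis
- petri_dish: petri dish with lid, 61 mm diameter, 15 mm high: leave alone. Origin: centre of its underside
- counting_case: flat dark case of a counting chamber, 37 x 82 (along y) x 14 mm: leave alone. Origin: centre of its underside
- objective_case: clear canister with black lid, 38 mm wide, 62 mm high: leave alone. Origin: centre of its underside
- dropper_bottle: dropper bottle with blue cap, 33 mm wide, 93 mm high: leave alone. Origin: centre of its underside
There are look-alikes about, which are no part of the job. What is shaped like the chamber but turquoise is not meant.

How it is judged (in metres and radians):
On the way, in this order (a step that is already met when the one before it is completed fails the run):
1. the clamp ring lies flat on the bench, gasket down, let go (angle between clamp_ring's own z axis and vertical below 0.1 rad and height (world z) of clamp_ring below 0.004 m and contact force between the fingers and clamp_ring below 0.1 N), for 0.2 s.
2. the ring stands level in the chamber's mouth on the clips, let go, not yet snapped in (horizontal distance between clamp_ring and seat below 0.004 m and z of clamp_ring in the frame of seat between 0.003 and 0.011 m and angle between clamp_ring's own z axis and vertical below 0.2 rad and contact force between the fingers and clamp_ring below 0.1 N), for 0.2 s.
3. the ring is home under the pressing seating tool (z of clamp_ring in the frame of seat below 0.0015 m and contact force between seating_tool and clamp_ring above 2 N), for 0.05 s.
At the end, for the whole second after the job is handed in: Ring on the chamber's seat (underside within 1.2 mm, centred within 3 mm, level within 0.04 rad), all three clips closed over it (within 0.05 rad), seating tool upright and at rest on the bench, not touching the chamber (z of clamp_ring in the frame of seat below 0.0012 m and horizontal distance between clamp_ring and seat below 0.003 m and angle between clamp_ring's own z axis and vertical below 0.04 rad and value of joint each of clip_1, clip_2, clip_3 below 0.05 rad and height (world z) of seating_tool below 0.004 m and angle between seating_tool's own z axis and vertical below 0.08 rad and contact force between seating_tool and chamber below 0.1 N and linear speed of seating_tool below 0.02 m/s).
It fails at once if the ring is pressed so hard that the glass cracks (over 45 N) (contact force between seating_tool and clamp_ring above 45 N or contact force between clamp_ring and chamber above 60 N).
It fails at once if a bystander is moved by more than 25 mm (distance of any of spacer_ring, objective_case, petri_dish, counting_case, dropper_bottle from where it was at the start of the episode above 0.025 m).
It also fails if it takes over 69 s, if anything falls off the work surface, if the arm or the gripper's body presses on something with over 40 N, if the wrist force passes 120 N, or if a joint passes its speed limit or range.

## Working session

There is one attempt and no reset: what is moved stays moved. The work goes in short steps, Python scripts to look and compute and a shell command to move; the robot and the scene stay as the last step left them, time stands still between calls to the robot, and variables do not carry over. Pictures are saved under pics/ and viewed, at most 10 in all, crops included, and the job is handed in when it is done.

```bash
mkdir -p pics; cat > h.py <<'E'
from workcell import *
import numpy as np, cv2
from scipy.spatial.transform import Rotation as R
def cloud(p):
    z=p["z_map"]; f=240/np.tan(np.radians(p["vfov"])/2)
    v,u=np.mgrid[0:480,0:640]
    c=np.stack([(u-p["cx"])/f*z,(v-p["cy"])/f*z,z],-1)
    A=np.array(p["attitude"]); M=R.from_quat(A).as_matrix() if A.size==4 else A
    w=c@M.T+np.array(p["origin"]); w[z<=0]=np.nan
    return w
E
python3 - <<'E'
from h import *
for n in ["top","scene"]:
    p=read_camera(n); cv2.imwrite(f"pics/{n}0.png",p["color"])
    print(n,p["origin"],p["attitude"],p["vfov"])
    W=cloud(p)
    for l in ["clamp_ring","rack","chamber","seating_tool","spacer_ring","petri_dish","counting_case","objective_case","dropper_bottle"]:
        for o in outline_of(p,l)[:3]:
            if o["score"]<.2: continue
            q=W[o["pixels"]]; q=q[~np.isnan(q[:,0])]
            print(l,round(o["score"],2),o["bbox"],np.round(np.median(q,0)),np.round(np.percentile(q,2,0)),np.round(np.percentile(q,98,0)))
print(get_state())
E
```

```text
top [ 278.62837246  112.82335845 1132.03505604] [ 0.73475868 -0.67019076  0.07018053 -0.07777354] 45.19704367534357
clamp_ring 0.5 [183.1, 204.8, 206.6, 220.5] [531. 384.  41.] [523. 364.  14.] [544. 403.  53.]
rack 0.73 [179.0, 179.3, 212.1, 230.2] [553. 380.  19.] [507. 356.   6.] [604. 418.  24.]
chamber 0.91 [215.0, 230.3, 258.5, 275.1] [466. 293.  13.] [427. 252.   3.] [510. 337.  31.]
chamber 0.79 [429.3, 322.2, 478.8, 366.3] [ 325. -135.   12.] [ 284. -178.    3.] [366. -96.  31.]
chamber 0.54 [301.6, 174.1, 311.4, 194.5] [598. 170.  57.] [517. 151.  -1.] [618. 184. 350.]
seating_tool 0.66 [183.9, 206.8, 208.2, 218.0] [532. 386.  43.] [524. 365.  15.] [542. 403.  54.]
seating_tool 0.6 [240.0, 157.7, 257.4, 185.4] [620. 284.  45.] [610. 271.   5.] [637. 302.  83.]
spacer_ring 0.79 [182.5, 182.7, 203.6, 194.9] [581. 392.  45.] [573. 372.  15.] [593. 413.  55.]
counting_case 0.67 [259.2, 198.4, 300.0, 223.2] [559. 220.  13.] [538. 182.   1.] [581. 260.  17.]
scene [ 291.19390454  732.07021489 1086.78631241] [-0.16685061  0.94555062 -0.27473575  0.05113873] 50.160537356305944
clam
[... 1097 characters left out ...]
y([ 1.19797974e+00,  5.26816245e-02,  1.61288232e+00,  1.10490464e-05,
        1.47602265e+00, -1.18973370e-01]), 'qvel': array([ 9.71602613e-04, -4.46609247e-04, -6.98850998e-05,  8.41514001e-04,
       -1.63962940e-03, -9.19641769e-04]), 'joint_efforts': array([ 1.71126714e-03, -3.93690777e+01, -3.70478940e+01, -1.24234389e-04,
        3.95358056e-04, -1.81940590e-05]), 'tool_pos': array([156.9278085 , 604.96078639, 217.42554964]), 'tool_rot': array([ 1.26581635e-01,  9.91956193e-01,  4.27673575e-06, -4.59694726e-06]), 'wrist_force': array([ 0.21751578,  0.12823183, -0.0232736 ]), 'ft_torque': array([ 0.01437664,  0.01013532, -0.02526166]), 'grip_force': 0.0, 'opening': 0.9961357214371808}
```

```bash
python3 - <<'E'
import cv2
a=cv2.imread("pics/top0.png"); b=cv2.imread("pics/scene0.png")
A=cv2.resize(a[150:290,160:340],None,fx=4.4,fy=4.2,interpolation=cv2.INTER_CUBIC)
cv2.imwrite("pics/c1.png",A)
cv2.imwrite("pics/c2.png",cv2.resize(b,(640,480)))
E
```

```text
(no output)
```

View pics/c1.png

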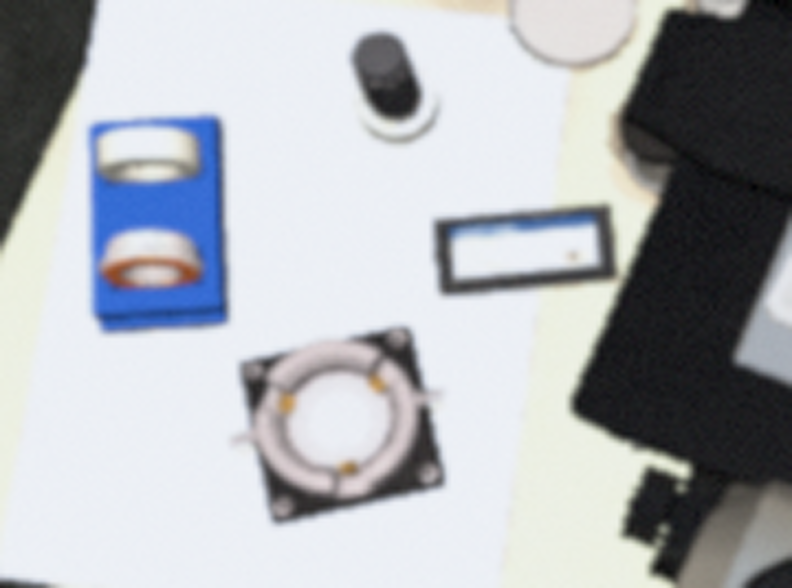

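View pics/c2.png

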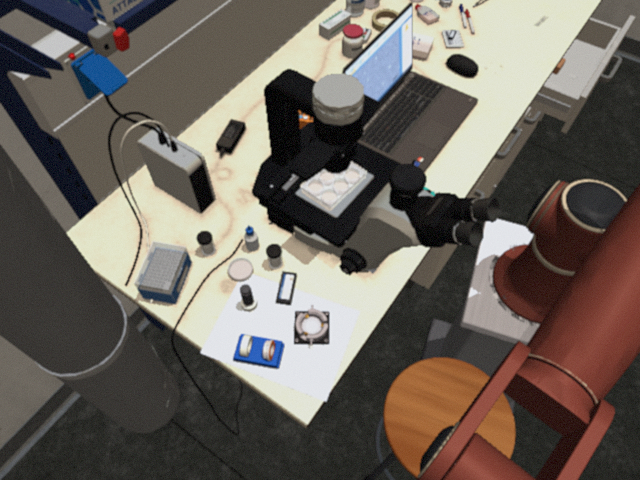

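The top crop shows the blue rack at c1 (160,220). The clamp ring, with its orange gasket side facing the chamber, is in the low-x slot (150,260) and the white spacer is in the other slot. The grey chamber with three clips is at (335,420), and the tool at (390,90). The turquoise look-alike lies elsewhere. Next I refine positions and yaws.

```bash
python3 - <<'E'
from h import *
def circ(P):
    A=np.c_[2*P,np.ones(len(P))]; s=np.linalg.lstsq(A,(P**2).sum(1),rcond=None)[0]
    return s[:2],np.sqrt(s[2]+s[:2]@s[:2])
Q=[]
for n in ["top","scene"]:
    p=read_camera(n); W=cloud(p).reshape(-1,3); C=p["color"].reshape(-1,3).astype(int)
    sel=lambda x0,x1,y0,y1,z0,z1:(W[:,0]>x0)&(W[:,0]<x1)&(W[:,1]>y0)&(W[:,1]<y1)&(W[:,2]>z0)&(W[:,2]<z1)
    blue=(C[:,0]>C[:,2]+60)
    m=sel(490,620,340,440,15,25)&blue
    print(n,"rack",cv2.minAreaRect(W[m][:,:2].astype(np.float32)),W[m][:,2].mean())
    for k,(a,b) in dict(ring=(515,555),sp=(565,602)).items():
        m=sel(a,b,355,425,28,60)&~blue; P=W[m]; print(k,m.sum(),P.mean(0).round(1),P.max(0).round(1),P.min(0).round(1))
        T=P[P[:,2]>46]; print("  top",T.mean(0).round(1), T.min(0).round(1),T.max(0).round(1))
    m=sel(420,515,245,345,26,33); P=W[m][:,:2]; c,r=circ(P); print("cup",c,r,cv2.minEnclosingCircle(P.astype(np.float32)),np.median(W[m][:,2]))
    m=sel(600,660,260,320,74,90); P=W[m]; print("tool",m.sum(),P.mean(0).round(1),cv2.minEnclosingCircle(P[:,:2].astype(np.float32)))
    m=sel(390,500,345,460,-20,15); P=W[m]; print("free",m.sum(),P[:,2].min(),P[:,2].max()); 
    m=sel(390,500,345,460,-2000,-20); print("hole",m.sum(),sel(390,500,345,460,15,2000).sum())
E
```

```text
top rack ((556.56689453125, 388.4844970703125), (101.01187896728516, 57.86359405517578), 9.591500282287598) 19.734307255838903
ring 184 [534.3 383.4  43.9] [545.6 404.9  57.2] [523.  362.7  28.1]
  top [534.5 384.5  49.1] [526.7 369.2  46.1] [544.1 400.2  57.2]
sp 198 [583.5 390.2  47. ] [594.4 413.2  56.2] [572.9 370.7  28.2]
  top [583.8 392.8  50.5] [574.9 375.1  46.2] [593.7 411.5  56.2]
cup [468.65354729 294.87005247] 31.357638217243732 ((468.4540100097656, 295.6829528808594), 37.674556732177734) 28.245165569054848
tool 122 [626.7 287.2  79.3] ((627.702392578125, 288.0478515625), 12.74960708618164)
free 3141 -7.374946020968991 7.698905998075588
hole 53 0
scene rack ((557.612548828125, 389.0941162109375), (94.62220764160156, 59.72087478637695), 9.441961288452148) 19.671237486173943
ring 150 [532.7 389.3  43.7] [544.2 407.6  55.2] [522.6 363.8  28.2]
  top [533.  385.9  49.1] [526.5 369.1  46. ] [541.8 400.7  55.2]
sp 163 [581.6 398.7  46.8] [591.9 417.1  55.4] [572.5 372.8  28.3]
  top [582.4 394.7  51. ] [572.9 375.7  46. ] [591.9 412.4  55.4]
cup [467.7049319  295.20577551] 31.29594308932518 ((467.517333984375, 296.00360107421875), 37.57749938964844) 28.156317623339646
tool 85 [626.2 289.2  79.2] ((627.0286865234375, 288.7186584472656), 12.278133392333984)
free 2622 -19.50993038044203 6.762326044118481
hole 1116 0
```

```bash
python3 - <<'E'
from h import *
P=np.concatenate([cloud(read_camera(n)).reshape(-1,3) for n in("top","scene")])
print("      "+" ".join(f"{x:3d}" for x in range(370,650,10)))
for y in range(460,150,-10):
    print(y,end=" ")
    for x in range(370,650,10):
        m=(abs(P[:,0]-x)<5)&(abs(P[:,1]-y)<5)
        print(f"{np.percentile(P[m,2],80):4.0f}" if m.sum()>2 else "   .",end="")
    print()
E
```

```text
370 380 390 400 410 420 430 440 450 460 470 480 490 500 510 520 530 540 550 560 570 580 590 600 610 620 630 640
460 -776-776  -2   2   1   1   1   2   1   2   1   1   2   1   1   1   1  -0   1  -4 -19-778-777-781-780-780-775-776
450 -777-776   1   1   1   2   1   1   1   1   1   1   1   2   1   1   2   1   1   1   1  -0  -1  -5-779-778-777-776
440 -776  -1   1   2   1   1   1   1   2   2   2   2   1   1   2   2   2   1   1   1   1   1   1   1   0   1  -2  -3
430 -774   0   1   2   2   2   2   1   2   2   1   2   2   1   2   2   2   2   2   2   2   2   3   2   1   2   2   1
420 -778   1   1   1   2   1   2   2   2   1   2   2   2   1   2   2   2  12  17  19  20  22  22  20   3   1   2   2
410 -773   1   1   2   2   2   2   2   1   2   1   2   2   4  20  20  22  21  22  21  32  48  48  22   4   1   2   2
400 -777   1   1   2   2   2   1   2   1   2   2   1   1   3  21  25  46  44  22  21  21  52  52  22   3   2   2   1
390   -5   2   2   2   2   2   1   2   2   2   2   1   3   3  19  21  51  48  21  21  21  53  54  22  12   2   1   1
380   -0   1   2   2   1   1   1   1   2   2   2   2
[... 1938 characters left out ...]
10    2   1   1   0   2   1   1   1   2   2   2   2   1   2   2   2   2   9  14  15  16  14   2   1   2   2   0   1
200    1   2   1   1   1   1   1   1   1   2   2   0   2   2   2   2   1   1  15  15  15  15   1   1   2   2   1   2
190    1   2   1   2   2   2   1   1   1   1   2   2   1   1   1   2   2   1  14  15  15  15   0   1   1   2   2   1
180    1   1   1   1   2   1   1   1 197 196 187   2   2   2   3   0   1   1  14  13  14  10   2  48  62  57   2   2
170    1   2   2   2   1   1   2 189 198 198 198 198 197 195   1   0   2   2   1   2   2   2  28  61  64  63  61   0
160    2   1   1   2   2  70  78 195 198 198 198 198 198 198 198 354 357 356 356   1   1   4  54  63  63  63  63   3
```

```bash
cat >> h.py <<'E'
def to(x,y,z,yaw,tilt=0):
    """shares for a move to TCP x,y,z; tool y at yaw deg; then tilt deg about tool x"""
    s=get_state(); R0=R.from_quat(s["tool_rot"]); c,k=np.cos(np.radians(yaw)),np.sin(np.radians(yaw))
    G=R.from_matrix(np.array([[-k,c,0],[c,k,0],[0,0,-1.]]).T)*R.from_rotvec([np.radians(tilt),0,0])
    d=R0.inv().apply(np.array([x,y,z])-s["tool_pos"])/200; r=(R0.inv()*G).as_rotvec()/np.pi
    print("shift",d.round(4),"turn",r.round(4),"t",s["time_s"])
E
python3 -m creep '[[[-1,-0.3,0.25],[0,0,0.367],1],[[-1,-0.3,0.25],[0,0,0.367],1],[[-1,-0.3,0.25],[0,0,0.367],1],[[-1,-0.3,0.25],[0,0,0.367],1],[[-1,-0.3,0.25],[0,0,0.367],1],[[-1,-0.3,0.25],[0,0,0.367],1],[[-1,-0.3,0.25],[0,0,0.367],1]]'
python3 -c "
from h import *
to(532.5,384.5,120,9.5)"
```

```text
time_s: 2.08
tool_pos: [335.6, 496.6, 167.4]
tool_rot: [0.647, 0.763, 0.0, 0.0]
wrist_force: [0.7, -0.4, 0.5]
opening: 1.0
grip_force: 0.0
shift [-0.714   0.8796  0.237 ] turn [ 0.     -0.     -0.0004] t 2.075
```

```bash
python3 -m creep '[[[-0.714,0.88,0.237],[0,0,0],0.5],[[-0.714,0.88,0.237],[0,0,0],0.5],[[-0.714,0.88,0.237],[0,0,0],0.5],[[-0.714,0.88,0.237],[0,0,0],0.5],[[-0.714,0.88,0.237],[0,0,0],0.5],[[-0.714,0.88,0.237],[0,0,0],0.5]]'
python3 - <<'E'
from h import *
p=read_camera("wrist"); cv2.imwrite("pics/w1.png",p["color"]); W=cloud(p).reshape(-1,3)
s=get_state(); print(p["origin"],s["tool_pos"],s["opening"])
C=p["color"].reshape(-1,3).astype(int)
blue=C[:,0]>C[:,2]+60
c,k=np.cos(np.radians(9.5)),np.sin(np.radians(9.5))
m=(abs(W[:,0]-532)<25)&(abs(W[:,1]-385)<30)&(W[:,2]>24)&(W[:,2]<62)&~blue
P=W[m]; U=np.c_[(P[:,:2]-[532.5,384.5])@[c,k],(P[:,:2]-[532.5,384.5])@[-k,c],P[:,2]]
for z in range(26,62,4):
    q=U[abs(U[:,2]-z)<2]
    if len(q)>5: print(z,len(q),np.percentile(q,[2,98],0).round(1)[:,:2].tolist())
E
```

```text
time_s: 2.82
tool_pos: [532.0, 384.8, 120.0]
tool_rot: [0.646, 0.763, -0.0, -0.0]
wrist_force: [0.5, -0.8, -0.4]
opening: 0.504
grip_force: 0.0
[518.49150457 467.33394021 275.81305709] [531.69922631 385.23494874 120.25183138] 0.49819551044736043
26 41 [[-6.5, -18.9], [7.1, 23.0]]
30 42 [[-6.2, 10.0], [8.5, 23.2]]
34 73 [[-5.6, -18.7], [8.9, 23.0]]
38 117 [[-4.6, -16.9], [10.0, 22.3]]
42 223 [[-4.7, -17.9], [10.1, 20.2]]
46 479 [[-3.9, -15.1], [10.8, 16.7]]
50 233 [[-3.8, -11.2], [7.3, 13.1]]
54 29 [[-2.0, -4.1], [1.0, 5.7]]
```

View pics/w1.png

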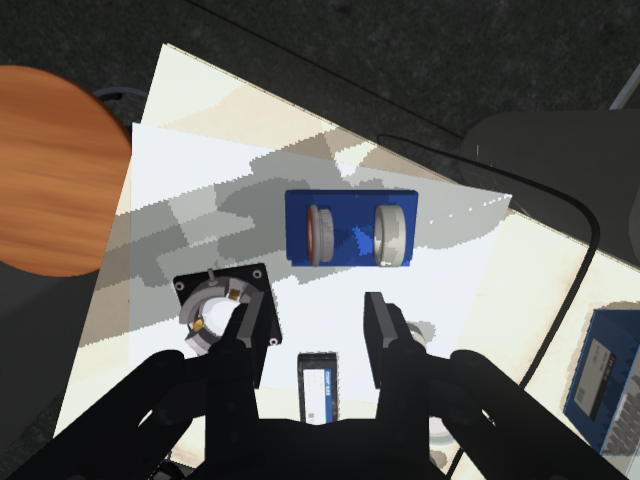

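The wrist view shows the clamp ring at (320,235), leaning about 7° toward +x with its gasket face to the left. The spacer is at (390,235) and clear of the fingers.

```bash
python3 -c "
from h import *
to(536.8,386.6,60,9.5,6)
to(534.8,386.4,42,9.5,6)"
```

```text
shift [0.0024 0.0263 0.3013] turn [ 0.0333 -0.0001  0.0001] t 2.875
shift [0.0031 0.0163 0.3913] turn [ 0.0333 -0.0001  0.0001] t 2.875
```

```bash
python3 -m creep '[[[0.003,0.026,0.15],[0.033,0,0],0.36],[[0.003,0.026,0.3],[0.033,0,0],0.36],[[0.003,0.022,0.34],[0.033,0,0],0.36],[[0.003,0.016,0.39],[0.033,0,0],0.36],[[0.003,0.016,0.39],[0.033,0,0],0.36],[[0.003,0.016,0.39],[0.033,0,0],0.2],[[0.003,0.016,0.39],[0.033,0,0],0.1],[[0.003,0.016,0.39],[0.033,0,0],0],[[0.003,0.016,0.39],[0.033,0,0],0],[[0.003,0.016,0.39],[0.033,0,0],0]]' 30
```

```text
time_s: 4.12
tool_pos: [535.5, 385.6, 42.0]
tool_rot: [0.646, 0.762, -0.04, -0.034]
wrist_force: [0.2, -1.1, -0.4]
opening: 0.001
grip_force: 0.0
```

```bash
python3 - <<'E'
from h import *
p=read_camera("wrist"); cv2.imwrite("pics/w2.png",p["color"])
q=read_camera("top"); cv2.imwrite("pics/t2.png",np.hstack([cv2.resize(p["color"][150:400,200:520],(640,500)),cv2.resize(q["color"][170:240,175:215],(160,280))[:0].reshape(0,160,3) if 0 else np.zeros((500,0,3),np.uint8)]))
E
```

```text
(no output)
```

View pics/w2.png

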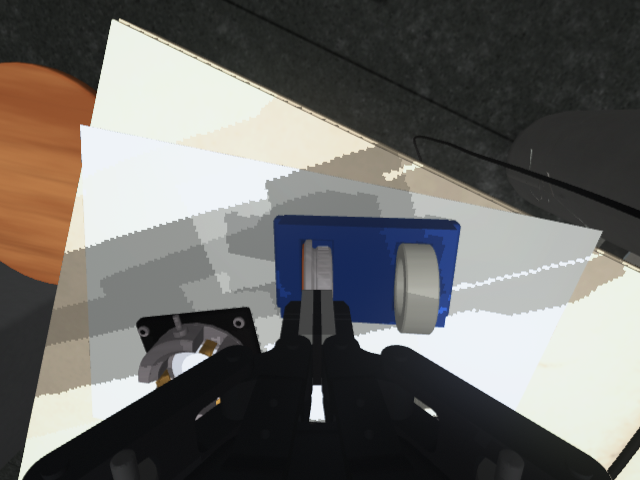

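```bash
python3 - <<'E'
from h import *
s=get_state(); print(s["tool_pos"],s["opening"],s["grip_force"],s["time_s"])
c,k=np.cos(np.radians(9.5)),np.sin(np.radians(9.5))
for n in("wrist","top","scene"):
    p=read_camera(n); W=cloud(p).reshape(-1,3); C=p["color"].reshape(-1,3).astype(int)
    d=(W[:,:2]-s["tool_pos"][:2]); U=np.c_[d@[c,k],d@[-k,c],W[:,2],C]
    U=U[(abs(U[:,0])<14)&(abs(U[:,1])<40)&(U[:,2]>24)&(U[:,3]<U[:,5]+60)]
    print(n)
    for z in range(26,76,4):
        q=U[abs(U[:,2]-z)<2]
        if len(q)>3: print(z,len(q),np.percentile(q,[2,50,98],0).round(0)[:,[0,1,3,4,5]].tolist())
E
```

```text
[535.43435892 385.62063555  41.954478  ] -0.0030178458352900883 0.0 4.225
wrist
26 50 [[-9.0, 18.0, 31.0, 43.0, 63.0], [-2.0, 19.0, 86.0, 84.0, 86.0], [5.0, 23.0, 106.0, 104.0, 106.0]]
30 90 [[-9.0, 17.0, 31.0, 42.0, 65.0], [-1.0, 19.0, 92.0, 91.0, 93.0], [6.0, 23.0, 108.0, 107.0, 109.0]]
34 151 [[-8.0, 16.0, 37.0, 51.0, 86.0], [0.0, 18.0, 102.0, 100.0, 103.0], [6.0, 23.0, 109.0, 108.0, 110.0]]
38 218 [[-7.0, 14.0, 37.0, 52.0, 90.0], [0.0, 17.0, 107.0, 106.0, 108.0], [7.0, 22.0, 116.0, 115.0, 118.0]]
42 317 [[-7.0, 9.0, 35.0, 55.0, 86.0], [1.0, 13.0, 115.0, 113.0, 116.0], [8.0, 20.0, 131.0, 129.0, 131.0]]
46 404 [[-7.0, 5.0, 36.0, 57.0, 97.0], [1.0, 9.0, 123.0, 121.0, 124.0], [8.0, 17.0, 143.0, 141.0, 143.0]]
50 122 [[-6.0, 7.0, 37.0, 58.0, 101.0], [-4.0, 10.0, 127.0, 125.0, 127.0], [-2.0, 14.0, 139.0, 137.0, 140.0]]
58 43 [[-4.0, 11.0, 20.0, 18.0, 17.0], [3.0, 11.0, 63.0, 63.0, 62.0], [8.0, 11.0, 70.0, 69.0, 69.0]]
62 193 [[-9.0, 7.0, 20.0, 18.0, 17.0], [4.0, 11.0, 43.0, 37.0, 36.0], [14.0, 12.0, 70.0, 70.0, 69.0]]
66 264 [[-10.0, 7.0, 20.0, 18.0, 17.0], [2.0, 11.0, 27.0, 24.0, 20.0
[... 707 characters left out ...]
 102.0], [0.0, 12.0, 113.0, 110.0, 122.0], [7.0, 21.0, 127.0, 129.0, 135.0]]
46 16 [[-8.0, -1.0, 54.0, 71.0, 104.0], [-5.0, 12.0, 96.0, 104.0, 120.0], [4.0, 18.0, 125.0, 126.0, 134.0]]
50 9 [[-7.0, 3.0, 62.0, 76.0, 103.0], [-5.0, 9.0, 74.0, 85.0, 118.0], [-2.0, 13.0, 116.0, 121.0, 129.0]]
62 7 [[-5.0, 7.0, 65.0, 59.0, 54.0], [3.0, 10.0, 76.0, 72.0, 73.0], [12.0, 11.0, 103.0, 106.0, 111.0]]
66 5 [[-11.0, 3.0, 64.0, 69.0, 65.0], [-4.0, 10.0, 79.0, 76.0, 90.0], [8.0, 12.0, 101.0, 105.0, 110.0]]
70 10 [[-10.0, 3.0, 44.0, 49.0, 47.0], [-1.0, 10.0, 62.0, 62.0, 68.0], [12.0, 12.0, 82.0, 89.0, 90.0]]
74 8 [[-10.0, 7.0, 24.0, 27.0, 34.0], [-4.0, 8.0, 54.0, 55.0, 57.0], [11.0, 11.0, 73.0, 77.0, 78.0]]
```

The fingers closed on nothing. The cloud puts the fingertips at about z 57, above the ring. I'll raise the arm and measure where the tips sit relative to the reported TCP.

```bash
cat > tips.py <<'E'
from h import *
s=get_state(); p=read_camera("wrist"); W=cloud(p).reshape(-1,3)
L=R.from_quat(s["tool_rot"]).inv().apply(W-s["tool_pos"])
L=L[(abs(L[:,0])<16)&(abs(L[:,1])<62)&(L[:,2]<40)&(L[:,2]>-60)]
print(s["tool_pos"].round(1),s["opening"],len(L))
for z in range(-50,40,4):
    q=L[abs(L[:,2]-z)<2]
    if len(q)>3: print(z,len(q),np.percentile(q,[2,98],0).round(0)[:,:2].tolist(),(q[q[:,1]<0,1].max() if (q[:,1]<0).any() else 0).round(1),(q[q[:,1]>0,1].min() if (q[:,1]>0).any() else 0).round(1))
E
python3 -m creep '[[[0,0,-0.2],[0,0,0],0],[[0,0,-0.4],[0,0,0],0],[[0,0,-0.4],[0,0,0],0]]'; python3 tips.py
python3 -m creep '[[[0,0,0],[0,0,0],0.36],[[0,0,0],[0,0,0],0.36],[[0,0,0],[0,0,0],0.36]]'; python3 tips.py
```

```text
time_s: 4.75
tool_pos: [546.5, 388.5, 126.8]
tool_rot: [0.646, 0.762, -0.035, -0.032]
wrist_force: [1.0, 0.0, 0.9]
opening: -0.0
grip_force: 0.0
[546.5 388.5 126.8] -0.00018344347783678903 4623
-50 719 [[-10.0, -6.0], [12.0, 6.0]] -0.1 0.2
-46 295 [[7.0, -13.0], [12.0, 13.0]] -0.2 0.2
-42 426 [[7.0, -13.0], [12.0, 13.0]] -0.2 0.2
-38 385 [[7.0, -13.0], [12.0, 13.0]] -0.2 0.2
-34 357 [[7.0, -13.0], [12.0, 13.0]] -0.2 0.2
-30 327 [[7.0, -13.0], [12.0, 13.0]] -0.2 0.2
-26 305 [[7.0, -13.0], [12.0, 13.0]] -0.2 0.2
-22 254 [[7.0, -12.0], [12.0, 12.0]] -0.2 0.2
-18 110 [[7.0, -10.0], [12.0, 11.0]] -0.2 0.2
time_s: 5.18
tool_pos: [543.0, 386.7, 120.2]
tool_rot: [0.646, 0.762, -0.041, -0.034]
wrist_force: [-0.3, 0.6, 0.2]
opening: 0.36
grip_force: 0.0
[543.  386.7 120.2] 0.3598998761776081 5586
-50 906 [[-10.0, -21.0], [12.0, 21.0]] -15.1 15.2
-46 464 [[-9.0, -28.0], [12.0, 28.0]] -15.2 15.2
-42 539 [[-9.0, -28.0], [12.0, 28.0]] -15.2 15.2
-38 473 [[-9.0, -28.0], [12.0, 28.0]] -15.2 15.2
-34 434 [[-8.0, -28.0], [12.0, 28.0]] -15.2 15.2
-30 429 [[-9.0, -29.0], [12.0, 28.0]] -15.2 15.3
-26 379 [[-9.0, -28.0], [12.0, 28.0]] -15.2 15.2
-22 322 [[-9.0, -27.0], [12.0, 27.0]] -15.2 15.1
-18 151 [[-10.0, -21.0], [12.0, 21.0]] -15.3 15.2
-14 31 [[-5.0, -16.0], [5.0, 15.0]] -15.4 15.2
```

```bash
python3 -c "
from h import *
to(534.2,385.8,36,9.5,7)
to(531.4,385.3,13,9.5,7)"
```

```text
shift [ 2.900e-03 -2.000e-04  4.252e-01] turn [ 0.0054  0.0001 -0.0006] t 5.225
shift [ 0.0028 -0.0023  0.541 ] turn [ 0.0054  0.0001 -0.0006] t 5.225
```

```bash
python3 -m creep '[[[0.003,0,0.2],[0.005,0,0],0.36],[[0.003,0,0.42],[0.005,0,0],0.36],[[0.003,-0.001,0.48],[0.005,0,0],0.36],[[0.003,-0.002,0.54],[0.005,0,0],0.36],[[0.003,-0.002,0.54],[0.005,0,0],0.36]]' 30
python3 -m creep '[[[0,0,0],[0,0,0],0.1],[[0,0,0],[0,0,0],0.1],[[0,0,0],[0,0,0],0.0],[[0,0,0],[0,0,0],0.0]]' 30
```

```text
time_s: 5.85
tool_pos: [532.4, 385.9, 14.6]
tool_rot: [0.646, 0.761, -0.045, -0.038]
wrist_force: [0.9, 0.0, 0.7]
opening: 0.358
grip_force: 0.0
time_s: 6.35
tool_pos: [533.2, 386.3, 15.5]
tool_rot: [0.646, 0.761, -0.044, -0.038]
wrist_force: [0.9, 1.5, 4.0]
opening: 0.171
grip_force: 32.6
```

```bash
python3 -m creep '[[[0,0,-0.05],[0,0,0],0],[[0,0,-0.15],[0,0,0],0],[[0,0,-0.3],[0,0,0],0],[[0,0,-0.5],[0,0,0],0],[[0,0,-0.5],[0,0,0],0],[[0,0,-0.5],[0,0,0],0]]'
python3 - <<'E'
from h import *
s=get_state(); p=read_camera("wrist"); W=cloud(p).reshape(-1,3); cv2.imwrite("pics/w3.png",p["color"])
L=R.from_quat(s["tool_rot"]).inv().apply(W-s["tool_pos"])
L=L[(abs(L[:,0])<30)&(abs(L[:,1])<25)&(L[:,2]<30)&(L[:,2]>-40)]
for z in range(-40,30,4):
    q=L[abs(L[:,2]-z)<2]
    if len(q)>3: print(z,len(q),np.percentile(q,[2,98],0).round(1)[:,:2].tolist())
to(450,390,70,9.5,-25)
E
```

```text
time_s: 7.1
tool_pos: [543.4, 387.4, 113.5]
tool_rot: [0.646, 0.761, -0.046, -0.039]
wrist_force: [0.8, 0.2, -1.2]
opening: 0.167
grip_force: 32.2
-40 203 [[-9.4, -20.0], [11.9, 19.9]]
-36 717 [[-8.3, -19.7], [11.8, 19.7]]
-32 1349 [[-12.6, -18.7], [12.9, 18.5]]
-28 1038 [[-13.8, -18.6], [16.8, 18.7]]
-24 677 [[6.5, -19.1], [19.4, 19.3]]
-20 444 [[6.9, -17.6], [21.1, 17.5]]
-16 210 [[10.8, -12.1], [21.8, 11.6]]
-12 110 [[16.9, -7.5], [21.8, 6.5]]
-8 56 [[16.2, -7.1], [21.8, 6.6]]
-4 13 [[15.7, -6.6], [20.7, 5.0]]
shift [ 0.0902 -0.4264  0.2655] turn [-0.1777  0.0004 -0.0005] t 7.15
```

```bash
python3 -m creep '[[[0.04,-0.21,0.13],[-0.06,0,0],0],[[0.09,-0.42,0.26],[-0.12,0,0],0],[[0.09,-0.426,0.265],[-0.178,0,0],0],[[0.09,-0.426,0.265],[-0.178,0,0],0],[[0.09,-0.426,0.265],[-0.178,0,0],0],[[0.09,-0.426,0.265],[-0.178,0,0],0]]'
python3 -c "
from h import *
to(450,390,20,9.5,-25)
to(450,390,10,9.5,-25)"
```

```text
time_s: 7.9
tool_pos: [453.9, 391.5, 73.1]
tool_rot: [0.632, 0.744, 0.167, 0.141]
wrist_force: [0.8, 0.5, -0.8]
opening: 0.169
grip_force: 32.2
shift [-0.0045 -0.1319  0.2315] turn [ 0.0017  0.     -0.0012] t 7.9
shift [-0.0046 -0.1533  0.2767] turn [ 0.0017  0.     -0.0012] t 7.9
```

```bash
python3 -m creep '[[[-0.005,-0.06,0.12],[0.002,0,0],0],[[-0.005,-0.13,0.23],[0.002,0,0],0],[[-0.005,-0.145,0.26],[0.002,0,0],0],[[-0.005,-0.145,0.26],[0.002,0,0],0],[[-0.005,-0.145,0.26],[0.002,0,0],0]]'
python3 -c "
from h import *
to(450,390,10,9.5,-25)
W=cloud(read_camera('scene')).reshape(-1,3);m=(abs(W[:,0]-450)<50)&(abs(W[:,1]-390)<24)&(W[:,2]<30);P=W[m];print([(x,P[abs(P[:,0]-x)<3][:,2].round().astype(int).min(initial=99)) for x in range(405,500,6)])"
```

```text
time_s: 8.52
tool_pos: [448.7, 389.6, 13.0]
tool_rot: [0.632, 0.744, 0.165, 0.139]
wrist_force: [0.2, -0.8, -0.6]
opening: 0.165
grip_force: 32.2
shift [ 0.0011 -0.0004  0.0166] turn [-0.0003 -0.     -0.0008] t 8.525
[(405, np.int64(-791)), (411, np.int64(-793)), (417, np.int64(-792)), (423, np.int64(-790)), (429, np.int64(-789)), (435, np.int64(-789)), (441, np.int64(-792)), (447, np.int64(-789)), (453, np.int64(-787)), (459, np.int64(-789)), (465, np.int64(-786)), (471, np.int64(-787)), (477, np.int64(-790)), (483, np.int64(-794)), (489, np.int64(-787)), (495, np.int64(-790))]
```

```bash
python3 -m creep '[[[0,-0.004,0.009],[0,0,0],0],[[0,-0.006,0.0135],[0,0,0],0],[[0,-0.006,0.0135],[0,0,0],0]]'
```

```text
time_s: 8.95
tool_pos: [448.6, 389.9, 11.0]
tool_rot: [0.631, 0.745, 0.165, 0.14]
wrist_force: [-3.6, -2.9, 8.7]
opening: 0.164
grip_force: 33.2
```

```bash
python3 -m creep '[[[0,-0.004,0.009],[0,0,0],0],[[0,-0.004,0.009],[0,0,0],0]]'
```

```text
time_s: 9.2
tool_pos: [449.9, 390.6, 10.8]
tool_rot: [0.631, 0.744, 0.167, 0.14]
wrist_force: [-3.9, -3.3, 14.2]
opening: 0.169
grip_force: 33.8
```

```bash
python3 -m creep '[[[0,0.001,-0.002],[0,0,0],0.4],[[0,0.002,-0.005],[0,0,0],0.5],[[0,0.002,-0.005],[0,0,0],0.5],[[0,0.01,-0.05],[0,0,0],0.5],[[0,0.02,-0.12],[0,0,0],0.5],[[0,0.02,-0.2],[0,0,0],0.5],[[0,0.02,-0.35],[0,0,0],0.5],[[0,0.02,-0.35],[0,0,0],0.5]]'
python3 - <<'E'
from h import *
for n in("wrist","scene"):
    p=read_camera(n); cv2.imwrite(f"pics/{n}4.png",p["color"]); W=cloud(p).reshape(-1,3); C=p["color"].reshape(-1,3).astype(int)
    m=(abs(W[:,0]-440)<55)&(abs(W[:,1]-390)<40)&(W[:,2]>5)&(W[:,2]<40); P=W[m]
    print(n,m.sum(),P.min(0).round(),P.max(0).round(),np.percentile(P[:,2],[5,50,95]).round(1),cv2.minEnclosingCircle(P[P[:,2]>12][:,:2].astype(np.float32)))
a=cv2.imread("pics/wrist4.png"); cv2.imwrite("pics/w4.png",a[100:400,150:550])
E
```

```text
time_s: 10.2
tool_pos: [423.1, 386.3, 75.8]
tool_rot: [0.631, 0.744, 0.167, 0.139]
wrist_force: [-0.3, 0.3, -1.2]
opening: 0.498
grip_force: 0.0
wrist 1884 [402. 363.   5.] [446. 408.  16.] [ 5.6 13.8 15.1] ((424.12493896484375, 384.8838806152344), 19.50933074951172)
scene 225 [386. 364.   5.] [490. 424.  20.] [ 5.2 12.9 18.2] ((424.35906982421875, 385.20166015625), 19.51827621459961)
```

View pics/w4.png

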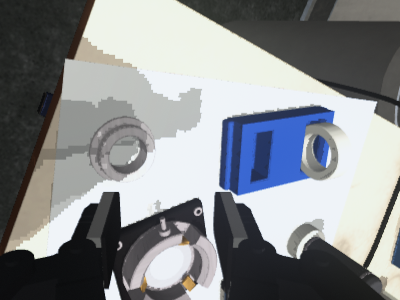

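The crop shows the ring flat, gasket down, at about crop (122,150), with the rack and spacer undisturbed. It lies at world (424.2, 385).

```bash
python3 -c "
from h import *
to(424.2,385,50,9.5)"
python3 - <<'E'
from h import *
def circ(P):
    A=np.c_[2*P,np.ones(len(P))]; s=np.linalg.lstsq(A,(P**2).sum(1),rcond=None)[0]
    return s[:2].round(1),np.sqrt(s[2]+s[:2]@s[:2]).round(1)
W=cloud(read_camera("wrist")).reshape(-1,3)
d=np.hypot(W[:,0]-468,W[:,1]-295); P=W[(d<38)&(d>22)&(abs(W[:,2]-28.5)<2)][:,:2]
print(len(P),circ(P),cv2.minEnclosingCircle(P.astype(np.float32)))
E
```

```text
shift [-0.0015 -0.0384  0.1064] turn [ 1.384e-01 -1.000e-04 -5.000e-04] t 10.3
1846 (array([467.5, 295.1]), np.float64(31.8)) ((467.7155456542969, 294.5711975097656), 36.63478469848633)
```

```bash
python3 -m creep '[[[-0.001,-0.019,0.05],[0.05,0,0],0.66],[[-0.0015,-0.038,0.106],[0.1,0,0],0.66],[[-0.0015,-0.038,0.106],[0.138,0,0],0.66],[[-0.0015,-0.038,0.106],[0.138,0,0],0.66],[[-0.0015,-0.038,0.106],[0.138,0,0],0.66]]'
python3 - <<'E'
from h import *
p=read_camera("wrist");W=cloud(p).reshape(-1,3)
P=W[(np.hypot(W[:,0]-424,W[:,1]-385)<27)&(abs(W[:,2]-14)<3)]
print(len(P),cv2.minEnclosingCircle(P[:,:2].astype(np.float32)),np.median(P[:,2]))
to(424.2,385,10,9.5);to(424.2,385,-6.5,9.5)
E
python3 tips.py | tail -4
```

```text
time_s: 10.98
tool_pos: [423.2, 384.2, 48.2]
tool_rot: [0.647, 0.763, -0.001, 0.0]
wrist_force: [0.5, -0.7, 0.0]
opening: 0.664
grip_force: 0.0
1815 ((424.2190856933594, 384.95062255859375), 19.632970809936523) 14.268792658774913
shift [0.0028 0.0073 0.1921] turn [-0.0002  0.0003 -0.0004] t 11.025
shift [0.0029 0.0073 0.2746] turn [-0.0002  0.0003 -0.0004] t 11.025
-22 259 [[-10.0, -35.0], [12.0, 35.0]] -28.0 27.8
-18 78 [[-8.0, -28.0], [10.0, 28.0]] -28.1 27.8
34 1443 [[-16.0, -16.0], [16.0, 19.0]] -0.5 0.1
38 197 [[-13.0, -16.0], [15.0, 18.0]] -0.5 0.1
```

```bash
python3 -m creep '[[[0.003,0.007,0.12],[0,0,0],0.66],[[0.003,0.007,0.22],[0,0,0],0.66],[[0.003,0.007,0.274],[0,0,0],0.66],[[0.003,0.007,0.274],[0,0,0],0.66],[[0.003,0.007,0.274],[0,0,0],0.66]]'; python3 tips.py | tail -8
python3 -m creep '[[[0,0,0],[0,0,0],0.4],[[0,0,0],[0,0,0],0.4],[[0,0,0],[0,0,0],0.4],[[0,0,0],[0,0,0],0.4]]' 25;  python3 tips.py | tail -12
```

```text
time_s: 11.7
tool_pos: [425.8, 385.9, -4.7]
tool_rot: [0.647, 0.763, 0.001, 0.0]
wrist_force: [0.3, -0.6, -0.2]
opening: 0.659
grip_force: 0.0
-30 474 [[-9.0, -41.0], [12.0, 41.0]] -27.9 27.8
-26 416 [[-9.0, -40.0], [12.0, 40.0]] -28.0 27.8
-22 331 [[-15.0, -34.0], [13.0, 35.0]] -3.5 0.5
-18 2609 [[-15.0, -20.0], [16.0, 17.0]] -0.3 0.1
-14 424 [[-14.0, -18.0], [16.0, 16.0]] -0.4 0.1
-10 1111 [[-14.0, -24.0], [16.0, 21.0]] -0.4 0.1
-6 6423 [[-15.0, -56.0], [15.0, 60.0]] -0.4 0.1
-2 1980 [[-15.0, -58.0], [16.0, 61.0]] -0.4 0.1
time_s: 12.25
tool_pos: [426.0, 386.0, -4.2]
tool_rot: [0.647, 0.763, 0.001, 0.0]
wrist_force: [0.2, -1.2, 5.4]
opening: 0.415
grip_force: 25.0
-46 517 [[-9.0, -31.0], [12.0, 30.0]] -17.7 17.7
-42 538 [[-9.0, -31.0], [12.0, 31.0]] -17.8 17.6
-38 497 [[-9.0, -31.0], [12.0, 31.0]] -17.7 17.7
-34 465 [[-9.0, -31.0], [12.0, 31.0]] -17.8 17.6
-30 422 [[-8.0, -31.0], [12.0, 31.0]] -17.8 17.6
-26 392 [[-10.0, -31.0], [12.0, 31.0]] -17.8 17.7
-22 338 [[-9.0, -29.0], [12.0, 29.0]] -12.1 10.1
-18 2543 [[-15.0, -18.0], [16.0, 18.0]] -0.3 0.1
-14 428 [[-14.0, -16.0], [16.0, 17.0]] -0.3 0.1
-10 722 [[-14.0, -20.0], [16.0, 20.0]] -0.3 0.1
-6 4439 [[-15.0, -55.0], [15.0, 60.0]] -0.4 0.1
-2 4428 [[-15.0, -57.0], [15.0, 61.0]] -0.4 0.1
```

```bash
python3 -m creep '[[[0,0,0],[0,0,0],0.6],[[0,0,-0.01],[0,0,0],0.6],[[0,0,-0.015],[0,0,0],0.6],[[0,0,-0.015],[0,0,0],0.35],[[0,0,-0.015],[0,0,0],0.35],[[0,0,-0.015],[0,0,0],0.35],[[0,0,-0.015],[0,0,0],0.35]]' 30
```

```text
time_s: 13.18
tool_pos: [425.4, 385.6, -2.0]
tool_rot: [0.647, 0.763, 0.0, 0.0]
wrist_force: [-1.7, -2.0, 5.5]
opening: 0.407
grip_force: 29.8
```

```bash
python3 -m creep '[[[0,0,-0.05],[0,0,0],0.35],[[0,0,-0.2],[0,0,0],0.35],[[0,0,-0.4],[0,0,0],0.35],[[0,0,-0.4],[0,0,0],0.35],[[0,0,-0.4],[0,0,0],0.35]]'
cat > ring.py <<'E'
from h import *
s=get_state(); p=read_camera("wrist"); W=cloud(p).reshape(-1,3); cv2.imwrite("pics/w5.png",p["color"][200:480,150:500])
L=R.from_quat(s["tool_rot"]).inv().apply(W-s["tool_pos"])
T=L[(np.hypot(L[:,0],L[:,1])<27)&(L[:,2]>-25)&(L[:,2]<10)]
h=np.histogram(T[:,2],np.arange(-25,10,1)); print(h[0])
zt=h[1][:12][h[0][:12].argmax()]+.5
P=T[abs(T[:,2]-zt)<2.5]; A=np.c_[P[:,:2],np.ones(len(P))]; f=np.linalg.lstsq(A,P[:,2],rcond=None)[0]
print("plane",f,cv2.minEnclosingCircle(P[:,:2].astype(np.float32)), s["opening"])
E
python3 ring.py
```

```text
time_s: 13.8
tool_pos: [425.0, 385.3, 77.2]
tool_rot: [0.647, 0.763, -0.0, -0.0]
wrist_force: [-0.8, 0.0, -0.9]
opening: 0.408
grip_force: 30.0
[  75   57   74   56   58   58   56  243 1418  856  217  142  134  165
  122  114   90  179  684  418  137  117   52    4    0    0    0    0
    0    0    0    0    0    0]
plane [ 1.63882890e-03  1.58305379e-03 -1.61586428e+01] ((5.122324466705322, -0.10433471202850342), 24.68859100341797) 0.4079198972732702
```

View pics/w5.png

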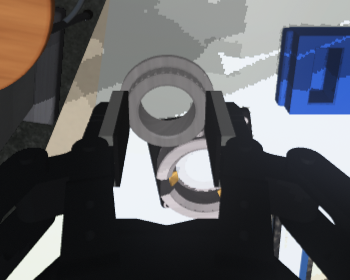

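```bash
python3 - <<'E'
from h import *
s=get_state(); p=read_camera("wrist"); W=cloud(p).reshape(-1,3)
L=R.from_quat(s["tool_rot"]).inv().apply(W-s["tool_pos"])
P=L[(np.hypot(L[:,0],L[:,1])<27)&(abs(L[:,2]+16.3)<1.5)&(abs(L[:,1])<17)]
for x in (P[:,0].max(),): print("x max",np.percentile(P[:,0],[1,99]).round(1),"y at", np.percentile(P[:,1],[1,99]).round(1))
w=W[(np.hypot(W[:,0]-468,W[:,1]-295)<38)&(abs(W[:,2]-28.5)<2)]; print(len(w))
to(467.9,294.9,55,9.5); to(467.9,294.9,24,9.5)
E
```

```text
x max [-18.2  18.3] y at [-16.6  16.7]
1290
shift [-0.4791  0.1421  0.1049] turn [-0.0008  0.0004 -0.0006] t 13.9
shift [-0.4789  0.1425  0.2599] turn [-0.0008  0.0004 -0.0006] t 13.9
```

```bash
python3 -m creep '[[[-0.24,0.07,0.02],[0,0,0],0.35],[[-0.479,0.142,0.05],[0,0,0],0.35],[[-0.479,0.142,0.1],[0,0,0],0.35],[[-0.479,0.142,0.1],[0,0,0],0.35],[[-0.479,0.142,0.1],[0,0,0],0.35],[[-0.479,0.142,0.1],[0,0,0],0.35]]'
python3 - <<'E'
from h import *
s=get_state(); p=read_camera("wrist"); W=cloud(p).reshape(-1,3)
def circ(P):
    A=np.c_[2*P,np.ones(len(P))]; s=np.linalg.lstsq(A,(P**2).sum(1),rcond=None)[0]
    return s[:2].round(1),np.sqrt(s[2]+s[:2]@s[:2]).round(1)
d=np.hypot(W[:,0]-468,W[:,1]-295)
w=W[(d<39)&(d>31)&(abs(W[:,2]-28.5)<1.5)]; print(len(w),circ(w[:,:2]),w.min(0),w.max(0))
print(s["tool_pos"]); to(467.9,294.9,24,9.5); to(467.9,294.9,19,9.5)
E
```

```text
time_s: 14.65
tool_pos: [468.7, 296.6, 57.9]
tool_rot: [0.646, 0.763, 0.0, 0.0]
wrist_force: [-0.1, 0.1, -0.4]
opening: 0.405
grip_force: 30.0
1305 (array([468.2, 295.5]), np.float64(33.1)) [432.55293195 262.79398332  27.00517831] [504.23587271 330.36615182  29.80680625]
[468.7311202  296.60933732  57.90053489]
shift [-0.0073 -0.0061  0.1699] turn [ 0.0002 -0.0001 -0.0001] t 14.7
shift [-0.0073 -0.0061  0.1949] turn [ 0.0002 -0.0001 -0.0001] t 14.7
```

```bash
python3 -m creep '[[[-0.007,-0.005,0.08],[0,0,0],0.35],[[-0.007,-0.005,0.15],[0,0,0],0.35],[[-0.007,-0.005,0.17],[0,0,0],0.35],[[-0.007,-0.005,0.17],[0,0,0],0.35]]'
python3 -m creep '[[[0,0,0.005],[0,0,0],0.35],[[0,0,0.01],[0,0,0],0.35],[[0,0,0.015],[0,0,0],0.35],[[0,0,0.015],[0,0,0],0.35]]'
```

```text
time_s: 15.2
tool_pos: [467.8, 293.9, 22.9]
tool_rot: [0.647, 0.763, -0.001, -0.0]
wrist_force: [0.9, -0.8, -0.4]
opening: 0.406
grip_force: 30.0
time_s: 15.7
tool_pos: [468.2, 294.1, 20.7]
tool_rot: [0.647, 0.763, 0.0, 0.0]
wrist_force: [0.0, -0.6, 0.4]
opening: 0.409
grip_force: 30.0
```

```bash
python3 -m creep '[[[0,0,0.005],[0,0,0],0.35],[[0,0,0.005],[0,0,0],0.35]]' | grep -E 'pos|force'; python3 -m creep '[[[0,0,0.005],[0,0,0],0.35],[[0,0,0.005],[0,0,0],0.35]]'| grep -E 'pos|force'
```

```text
tool_pos: [468.2, 294.1, 19.6]
wrist_force: [-0.1, 0.7, 0.4]
grip_force: 30.0
tool_pos: [468.3, 294.2, 18.7]
wrist_force: [0.6, -0.1, -0.2]
grip_force: 30.0
```

```bash
python3 -m creep '[[[0,0,0.004],[0,0,0],0.35],[[0,0,0.004],[0,0,0],0.35]]' | grep -E 'pos|force'; python3 -m creep '[[[0,0,0.004],[0,0,0],0.35],[[0,0,0.004],[0,0,0],0.35]]'| grep -E 'pos|force'
```

```text
tool_pos: [468.5, 294.3, 18.2]
wrist_force: [0.8, -0.1, 0.8]
grip_force: 30.3
tool_pos: [468.7, 294.4, 17.6]
wrist_force: [0.7, 0.7, 2.5]
grip_force: 30.6
```

```bash
python3 -m creep '[[[0,0,0],[0,0,0],0.6],[[0,0,0],[0,0,0],0.6],[[0,0,0],[0,0,0],0.6],[[0,0,-0.2],[0,0,0],0.6],[[0,0,-0.4],[0,0,0],0.6],[[0,0,-0.4],[0,0,0],0.6],[[0,0,-0.4],[0,0,0],0.6]]'
cat > seat.py <<'E'
from h import *
for n in ("wrist","scene","top"):
    p=read_camera(n); W=cloud(p).reshape(-1,3)
    d=np.hypot(W[:,0]-468.2,W[:,1]-294.8)
    w=W[(d<23)&(d>10)&(W[:,2]>24.5)&(W[:,2]<45)]
    if len(w)<15: print(n,len(w)); continue
    m=np.median(w[:,2]); P=w[abs(w[:,2]-m)<3]
    f=np.linalg.lstsq(np.c_[P[:,:2]-[468,295],np.ones(len(P))],P[:,2],rcond=None)[0]
    print(n,len(P),"top z",m.round(1),"tilt",f[:2].round(3),"centre",cv2.minEnclosingCircle(P[:,:2].astype(np.float32)))
    r=W[(d<39)&(d>32)&(abs(W[:,2]-28.5)<1.5)]; print("   cup",cv2.minEnclosingCircle(r[:,:2].astype(np.float32)),np.median(r[:,2]))
E
python3 seat.py
```

```text
time_s: 17.58
tool_pos: [467.7, 293.8, 96.3]
tool_rot: [0.647, 0.763, -0.001, -0.0]
wrist_force: [0.8, 0.1, 0.1]
opening: 0.596
grip_force: 0.0
wrist 1431 top z 34.0 tilt [-0.002 -0.029] centre ((468.8171081542969, 294.5211486816406), 19.730377197265625)
   cup ((468.31707763671875, 294.3089904785156), 36.01816940307617) 27.87899963096197
scene 86 top z 32.9 tilt [0.013 0.014] centre ((466.8255920410156, 293.6092529296875), 20.47977638244629)
   cup ((467.3005065917969, 294.7289733886719), 36.61746597290039) 28.373466464758053
top 18 top z 33.6 tilt [-0.061  0.114] centre ((482.4422607421875, 294.71160888671875), 5.7017011642456055)
   cup ((0.0, 0.0), 0.0) nan
  return _methods._mean(a, axis=axis, dtype=dtype,
  ret = ret.dtype.type(ret / rcount)
```

```bash
python3 -c "
from h import *
to(627,288.3,100,9.5)"
```

```text
shift [-0.1566  0.7848 -0.0269] turn [-0.0011  0.0003 -0.0006] t 17.725
```

```bash
python3 -m creep '[[[-0.05,0.26,-0.027],[0,0,0],0.6],[[-0.1,0.52,-0.027],[0,0,0],0.6],[[-0.157,0.785,-0.027],[0,0,0],0.6],[[-0.157,0.785,-0.027],[0,0,0],0.6],[[-0.157,0.785,-0.027],[0,0,0],0.6],[[-0.157,0.785,-0.027],[0,0,0],0.6]]' | head -2
python3 - <<'E'
from h import *
p=read_camera("wrist"); W=cloud(p).reshape(-1,3); d=np.hypot(W[:,0]-627,W[:,1]-288)
for a,b in((76,84),(1,17)):
    P=W[(d<26)&(W[:,2]>a)&(W[:,2]<b)]; print(len(P),np.median(P[:,2]).round(1),cv2.minEnclosingCircle(P[:,:2].astype(np.float32)),P.min(0).round(1),P.max(0).round(1))
P=W[(d<24)&(W[:,2]>76)&(W[:,2]<84)]; c=cv2.minEnclosingCircle(P[:,:2].astype(np.float32))[0]
to(*c,60,9.5); to(*c,4,9.5)
E
```

```text
time_s: 18.48
tool_pos: [626.9, 289.0, 101.9]
1248 79.4 ((627.7108154296875, 288.1268615722656), 11.98452377319336) [616.  276.8  76. ] [639.6 299.8  81.6]
954 13.1 ((627.0492553710938, 288.21551513671875), 25.688243865966797) [602.5 267.1   1. ] [652.1 312.2  17. ]
shift [-0.0051  0.0026  0.2116] turn [-0.0002  0.     -0.0003] t 18.525
shift [-0.0051  0.0028  0.4916] turn [-0.0002  0.     -0.0003] t 18.525
```

```bash
python3 -m creep '[[[-0.005,0.003,0.15],[0,0,0],0.5],[[-0.005,0.003,0.3],[0,0,0],0.5],[[-0.005,0.003,0.43],[0,0,0],0.5],[[-0.005,0.003,0.48],[0,0,0],0.4],[[-0.005,0.003,0.48],[0,0,0],0.4],[[-0.005,0.003,0.48],[0,0,0],0.4]]'; python3 tips.py
python3 -m creep '[[[0,0,0.01],[0,0,0],0.38],[[0,0,0.01],[0,0,0],0.38]]' |grep -E "pos|force"
```

```text
time_s: 19.27
tool_pos: [630.0, 288.4, 8.3]
tool_rot: [0.647, 0.763, 0.001, 0.001]
wrist_force: [0.0, 0.2, 0.5]
opening: 0.394
grip_force: 0.0
[630.  288.4   8.3] 0.3939777281465079 19828
-50 1313 [[-10.0, -22.0], [13.0, 22.0]] -0.2 0.1
-46 880 [[-8.0, -29.0], [13.0, 29.0]] -0.2 0.1
-42 890 [[-8.0, -30.0], [12.0, 29.0]] -0.3 0.1
-38 815 [[-8.0, -30.0], [12.0, 30.0]] -0.3 0.1
-34 769 [[-8.0, -30.0], [12.0, 29.0]] -0.3 0.1
-30 699 [[-7.0, -30.0], [13.0, 30.0]] -0.3 0.1
-26 659 [[-8.0, -30.0], [12.0, 29.0]] -0.3 0.1
-22 563 [[-8.0, -28.0], [13.0, 28.0]] -0.3 0.1
-18 400 [[-9.0, -23.0], [12.0, 22.0]] -0.3 0.1
-14 212 [[0.0, -17.0], [13.0, 17.0]] -0.3 0.1
-10 227 [[3.0, -14.0], [13.0, 10.0]] -0.4 0.1
-6 1364 [[-9.0, -18.0], [16.0, 16.0]] -0.4 0.1
-2 139 [[-4.0, -20.0], [16.0, 16.0]] -0.9 3.9
2 92 [[6.0, -20.0], [16.0, 15.0]] -11.6 6.9
6 1716 [[-14.0, -61.0], [16.0, 50.0]] -11.8 6.5
10 6647 [[-15.0, -60.0], [16.0, 61.0]] -11.6 7.2
tool_pos: [629.2, 287.9, 4.8]
wrist_force: [-0.8, -0.2, 0.5]
grip_force: 0.0
```

```bash
python3 -m creep '[[[0,0,0.01],[0,0,0],0.36],[[0,0,0.013],[0,0,0],0.36],[[0,0,0.013],[0,0,0],0.36]]' |grep -E "pos|force"; for i in 1 2; do python3 -m creep '[[[0,0,0.006],[0,0,0],0.36],[[0,0,0.006],[0,0,0],0.36]]' |grep -E "pos|force"; done
```

```text
tool_pos: [628.9, 287.8, 1.6]
wrist_force: [-0.1, 0.3, -0.3]
grip_force: 0.0
tool_pos: [628.9, 287.9, 0.5]
wrist_force: [0.2, 0.5, -0.2]
grip_force: 0.0
tool_pos: [629.2, 288.0, -0.3]
wrist_force: [-0.4, -0.0, 0.2]
grip_force: 0.4
```

```bash
for i in 1 2 3; do python3 -m creep '[[[0,0,0.006],[0,0,0],0.36],[[0,0,0.006],[0,0,0],0.36]]' |grep -E "pos|force"; done
```

```text
tool_pos: [629.2, 288.0, -0.4]
wrist_force: [-3.5, -1.2, 5.8]
grip_force: 3.2
tool_pos: [629.3, 288.0, -0.4]
wrist_force: [-5.9, -3.1, 11.1]
grip_force: 5.7
tool_pos: [629.3, 288.0, -0.5]
wrist_force: [-8.3, -3.3, 16.7]
grip_force: 8.3
```

```bash
python3 -m creep '[[[0,0,-0.015],[0,0,0],0.36],[[0,0,-0.015],[0,0,0],0.2],[[0,0,-0.015],[0,0,0],0.2],[[0,0,-0.015],[0,0,0],0.2],[[0,0,-0.015],[0,0,0],0.2]]' 40
```

```text
time_s: 21.82
tool_pos: [629.0, 288.0, 0.2]
tool_rot: [0.647, 0.763, -0.0, -0.0]
wrist_force: [-4.4, -1.0, 9.3]
opening: 0.278
grip_force: 41.7
```

```bash
python3 -m creep '[[[0,0,-0.1],[0,0,0],0.2],[[0,0,-0.3],[0,0,0],0.2],[[0,0,-0.35],[0,0,0],0.2],[[0,0,-0.35],[0,0,0],0.2]]'
cat > tool.py <<'E'
from h import *
s=get_state(); p=read_camera("wrist"); W=cloud(p).reshape(-1,3)
L=R.from_quat(s["tool_rot"]).inv().apply(W-s["tool_pos"])
for a,b in((-90,-60),(-14,-5),(-13,6)):
    P=L[(np.hypot(L[:,0],L[:,1])<27)&(L[:,2]>a)&(L[:,2]<b)]; print(a,len(P),np.percentile(P,[1,99],0).round(1).tolist())
to(468.6,294.4,70,9.5)
E
python3 tool.py
```

```text
time_s: 22.32
tool_pos: [629.5, 288.0, 69.7]
tool_rot: [0.647, 0.763, 0.001, 0.0]
wrist_force: [0.1, 0.9, -0.5]
opening: 0.277
grip_force: 39.5
-90 10838 [[2.5, -22.8, -89.8], [18.2, 22.8, -60.3]]
-14 1358 [[6.2, -16.0, -13.9], [19.0, 15.8, -5.2]]
-13 1119 [[6.3, -17.1, -13.0], [19.0, 16.8, 0.4]]
shift [ 0.1635 -0.7834 -0.0092] turn [-0.0003  0.     -0.0006] t 22.375
```

```bash
python3 -m creep '[[[0.05,-0.26,0],[0,0,0],0.2],[[0.1,-0.52,0],[0,0,0],0.2],[[0.163,-0.783,0],[0,0,0],0.2],[[0.163,-0.783,0],[0,0,0],0.2],[[0.163,-0.783,0],[0,0,0],0.2],[[0.163,-0.783,0],[0,0,0],0.2],[[0.163,-0.783,0],[0,0,0],0.2]]'
python3 -c "
from h import *
to(468.6,294.4,40,9.5)"; python3 seat.py 2>/dev/null | head -4
```

```text
time_s: 23.25
tool_pos: [470.3, 294.4, 69.0]
tool_rot: [0.647, 0.762, 0.0, 0.0]
wrist_force: [-0.2, -0.1, -2.3]
opening: 0.282
grip_force: 39.8
shift [ 0.0012 -0.0084  0.145 ] turn [ 0.0001 -0.     -0.0008] t 23.25
wrist 1022 top z 33.7 tilt [ 0.004 -0.042] centre ((468.5210266113281, 294.9513244628906), 19.299684524536133)
   cup ((468.3641357421875, 294.66748046875), 36.07785415649414) 27.886851145755955
scene 56 top z 32.9 tilt [-0.016  0.015] centre ((467.0959167480469, 294.96551513671875), 19.741188049316406)
   cup ((467.32891845703125, 295.4385681152344), 36.24944305419922) 28.50813664033842
```

```bash
python3 -m creep '[[[0.001,-0.008,0.07],[0,0,0],0.2],[[0.001,-0.008,0.14],[0,0,0],0.2],[[0.001,-0.008,0.14],[0,0,0],0.2],[[0.001,-0.008,0.14],[0,0,0],0.2]]' |grep -E "pos|force"; for i in 1 2 ; do python3 -m creep '[[[0,0,0.007],[0,0,0],0.2],[[0,0,0.01],[0,0,0],0.2],[[0,0,0.01],[0,0,0],0.2]]' |grep -E "pos|force"; done
```

```text
tool_pos: [467.4, 294.4, 40.5]
wrist_force: [0.4, -0.0, -1.2]
grip_force: 39.8
tool_pos: [467.7, 294.5, 39.1]
wrist_force: [0.5, 0.3, -1.1]
grip_force: 39.8
tool_pos: [467.5, 294.4, 36.8]
wrist_force: [-0.0, -0.3, -0.9]
grip_force: 39.8
```

```bash
for i in 1; do python3 -m creep '[[[0,0.005,0.004],[0,0,0],0.2],[[0,0.005,0.008],[0,0,0],0.2],[[0,0.005,0.008],[0,0,0],0.2]]' |grep -E "pos|force"; done;  for i in 1 2 3 ; do python3 -m creep '[[[0,0,0.005],[0,0,0],0.2],[[0,0,0.005],[0,0,0],0.2]]' |grep -E "pos|force"; done
```

```text
tool_pos: [468.6, 294.6, 35.3]
wrist_force: [0.2, -0.6, -1.2]
grip_force: 39.9
tool_pos: [468.8, 294.8, 34.7]
wrist_force: [-0.6, -0.9, 2.6]
grip_force: 40.6
tool_pos: [469.2, 294.9, 34.1]
wrist_force: [-1.2, -0.0, 5.2]
grip_force: 41.4
tool_pos: [469.5, 295.1, 33.6]
wrist_force: [-1.4, 0.2, 6.6]
grip_force: 41.8
```

```bash
python3 -m creep '[[[0,-0.003,0.005],[0,0,0],0.2],[[0,-0.003,0.005],[0,0,0],0.2]]' |grep -E "pos|force";  for i in 1 2 3 ; do python3 -m creep '[[[0,0,0.005],[0,0,0],0.2],[[0,0,0.005],[0,0,0],0.2]]' |grep -E "pos|force"; done
```

```text
tool_pos: [469.5, 295.2, 33.2]
wrist_force: [-1.3, -0.7, 9.1]
grip_force: 42.3
tool_pos: [468.3, 294.6, 30.5]
wrist_force: [0.9, 0.2, -0.2]
grip_force: 40.1
tool_pos: [467.0, 294.0, 28.0]
wrist_force: [-0.4, -0.5, -1.1]
grip_force: 39.9
tool_pos: [467.6, 294.3, 27.8]
wrist_force: [-0.6, 0.3, -0.7]
grip_force: 39.9
```

```bash
for i in 1 2 3 4; do python3 -m creep '[[[0,0,0.005],[0,0,0],0.2],[[0,0,0.005],[0,0,0],0.2]]' |grep -E "pos|wrist_force"; done
```

```text
tool_pos: [468.0, 294.5, 27.3]
wrist_force: [-0.2, -0.2, -1.4]
tool_pos: [468.4, 294.7, 27.1]
wrist_force: [-1.6, -0.7, 4.9]
tool_pos: [468.8, 294.9, 27.1]
wrist_force: [-3.6, -1.5, 7.9]
tool_pos: [469.2, 295.1, 27.1]
wrist_force: [-4.9, -2.0, 13.6]
```

```bash
python3 -m creep '[[[0,0,0.004],[0,0,0],0.2],[[0,0,0.004],[0,0,0],0.2]]' |grep -E "pos|wrist_force"; python3 -m creep '[[[0,0,-0.03],[0,0,0],0.2],[[0,0,-0.1],[0,0,0],0.2],[[0,0,-0.26],[0,0,0],0.2],[[0,0,-0.26],[0,0,0],0.2]]' |grep -E "pos|wrist_force"; python3 - <<'E'
from h import *
to(600,330,75,9.5)
p=read_camera("wrist"); W=cloud(p).reshape(-1,3); d=np.hypot(W[:,0]-468.4,W[:,1]-294.7)
P=W[(d>13)&(d<18.5)&(W[:,2]>15)&(W[:,2]<40)]; print("ring top",len(P),np.median(P[:,2]),"cup",np.median(W[(d>31)&(d<35)&(abs(W[:,2]-28)<3)][:,2]))
f=np.linalg.lstsq(np.c_[P[:,:2]-[468,295],np.ones(len(P))],P[:,2],rcond=None)[0];print(f)
E
```

```text
tool_pos: [469.6, 295.3, 27.1]
wrist_force: [-5.4, -1.7, 17.2]
tool_pos: [470.1, 295.5, 78.5]
wrist_force: [0.1, 0.7, -1.5]
shift [0.0641 0.6686 0.0218] turn [ 0.002  -0.0005 -0.0006] t 28.525
ring top 978 26.188705347549487 cup 27.9252260463886
[ 0.02776185 -0.07765942 25.76420359]
```

The ring top is 1.7 mm below the rim, so it is home. I'll return the tool to its original spot.

```bash
python3 -m creep '[[[-0.05,0.26,0],[0,0,0],0.2],[[-0.1,0.52,0],[0,0,0],0.2],[[-0.165,0.783,0],[0,0,0],0.2],[[-0.165,0.783,0],[0,0,0],0.2],[[-0.165,0.783,0],[0,0,0],0.2],[[-0.165,0.783,0],[0,0,0],0.2],[[-0.165,0.783,0],[0,0,0],0.2]]' |grep -E "pos|wrist_force"
python3 -c "
from h import *
to(629,288,5,9.5)"
```

```text
tool_pos: [626.8, 287.8, 75.5]
wrist_force: [-0.4, 0.9, -0.4]
shift [-0.0009  0.0111  0.3526] turn [-0.0001  0.     -0.0003] t 29.45
```

```bash
python3 -m creep '[[[0,0.01,0.15],[0,0,0],0.2],[[0,0.01,0.3],[0,0,0],0.2],[[0,0.01,0.35],[0,0,0],0.2],[[0,0.01,0.35],[0,0,0],0.2],[[0,0.01,0.35],[0,0,0],0.2]]' |grep -E "pos|wrist_force"
for i in 1 2 3; do python3 -m creep '[[[0,0,0.005],[0,0,0],0.2],[[0,0,0.008],[0,0,0],0.2],[[0,0,0.008],[0,0,0],0.2]]' |grep -E "pos|wrist_force"; done
```

```text
tool_pos: [630.9, 288.4, 7.4]
wrist_force: [1.0, -0.9, -1.6]
tool_pos: [629.9, 287.9, 4.1]
wrist_force: [0.2, 0.3, -2.2]
tool_pos: [629.7, 287.8, 2.1]
wrist_force: [-1.4, -0.2, -0.4]
tool_pos: [629.8, 287.8, 0.6]
wrist_force: [0.5, 0.0, -0.7]
```

```bash
python3 -m creep '[[[0,0,0.006],[0,0,0],0.2],[[0,0,0.006],[0,0,0],0.2],[[0,0,0.006],[0,0,0],0.2]]' |grep -E "pos|wrist_force"
python3 -m creep '[[[0,0,0],[0,0,0],0.45],[[0,0,0],[0,0,0],0.55],[[0,0,0],[0,0,0],0.55],[[0,0,-0.1],[0,0,0],0.55],[[0,0,-0.3],[0,0,0],0.55],[[0,0,-0.6],[0,0,0],0.55],[[0,0,-0.7],[0,0,0],0.55],[[0,0,-0.7],[0,0,0],0.55]]' |grep -E "time|pos|wrist_force"
python3 - <<'E'
from h import *
p=read_camera("wrist"); a=p["color"].copy(); W=cloud(p).reshape(-1,3); d=np.hypot(W[:,0]-629,W[:,1]-288)
for lo,hi in((76,84),(10,17)):
    P=W[(d<24)&(W[:,2]>lo)&(W[:,2]<hi)]; print(len(P),np.median(P[:,2]).round(1),cv2.minEnclosingCircle(P[:,:2].astype(np.float32)))
b=read_camera("scene")["color"][230:380,210:350]
cv2.imwrite("pics/fin.png",np.hstack([cv2.resize(a,(500,375)),cv2.resize(b,(300,375))]))
E
```

```text
tool_pos: [630.0, 287.9, 0.2]
wrist_force: [-2.9, -1.2, 4.2]
time_s: 32.58
tool_pos: [631.4, 288.4, 143.1]
wrist_force: [-0.3, -0.6, -1.1]
904 79.4 ((629.5834350585938, 287.9124450683594), 12.194724082946777)
572 13.4 ((629.6990356445312, 287.5978698730469), 19.020526885986328)
```

View pics/fin.png

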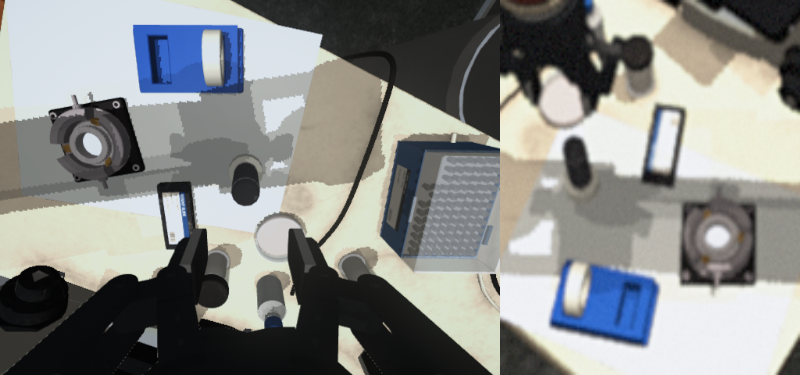

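The ring sits in the chamber at (92,145), the tool stands upright at (246,180), and the spacer and bystanders are in place. One last level check before handing in.

```bash
python3 - <<'E'
from h import *
p=read_camera("wrist"); W=cloud(p).reshape(-1,3); d=np.hypot(W[:,0]-468.4,W[:,1]-294.7)
for a,b,h in((14,18.3,27),(31,35,28.3)):
    P=W[(d>a)&(d<b)&(abs(W[:,2]-h)<2.5)]
    print(len(P),np.linalg.lstsq(np.c_[P[:,:2]-[468.4,294.7],np.ones(len(P))],P[:,2],rcond=None)[0].round(3))
E
```

```text
701 [ 2.000e-03 -4.000e-03  2.653e+01]
1137 [-1.0000e-03 -2.0000e-03  2.8085e+01]
```

Level within 0.005 rad and 1.55 mm below the rim, so it is fully home.

```bash
python3 -c "
from workcell import *
print(hand_in())"
```

```text
the job is handed in; nothing more can be done
None
```

The job is handed in: the ring measures level and fully home (1.55 mm below the cup's top), the press peaked at about 17 N, and the tool stands upright at its starting place; I judged the clips closed from the ring's depth and the pictures, not measured.

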